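# Reset the pegboard card rack's slider

## Task

The blue slider on the white card rack is parked mid-rail: squeeze its red lever against the black grip bar to lift the pawl, slide it along to the notch at the orange peg, and let go so that the lever springs fully out and the pawl drops fully home there. The pegs mark the notches only roughly, so feel for the notch, and move gently: never drag or shove the pawl hard against a notch edge. Leave the mug, hare, jar and bottle opener where they are.

Things in the scene. Friction and masses are not known exactly. Their poses are not given: they have to be found in the camera images.
- rack: White plastic pegboard panel, 150 (x) x 300 (y) x 8 mm thick, fixed on the mantel board. Origin: centre of its underside. Its y runs along the aluminium slide rail (16 mm wide, top 26 mm above the origin) that carries the slider; its +x side is the peg side, away from the robot; z up. At its +y end stand two notebooks (tops 93 mm above the origin, from y = 126 mm on).
- rail_mid (a point): Middle of the rail's top, 26 mm above the rack's origin. On the rail's -x side is a dark steel strip (17 mm high) whose lands stand 5 mm proud of the slots' depth reached by the pawl: a 27 mm long parking slot at the strip's centre and four notches, 10 mm long, at -72, -36, +36, +72 mm from it along y. The strip's centre lies up to 6 mm either way along y from this point: unknown.
- orange_peg: Orange peg, 30 mm tall, 10 mm thick with a 14 mm head, in the panel 64 mm to the +x side of the rail axis. Origin: centre of its foot, on the panel's top (8 mm up). Axes parallel to the rack's. It stands at -72, -36, +36 or +72 mm along the rack's y. The wanted notch is the one within 6 mm of it along that y.
- grey_peg_a: Grey peg of the same size, marks another notch.
- grey_peg_b: Grey peg of the same size, marks another notch.
- grey_peg_c: Grey peg of the same size, marks another notch.
- slider (a joint): Position of the blue slider along the rack's +y, m; 0 at the rack's centre, range -0.088 to 0.088. The rail drags with about 1 N; with the lever let go and the pawl rubbing on a land, 3 to 6 N of push in all.
- slider_grip (a point): Where to put the TCP to squeeze from above, fingers closing along the rack's x: 76 mm above the rack's origin, 3 mm to the -x side of the rail axis, at the slider's middle. The black grip bar (34 mm along y), fixed to the slider, has its outer face 19 mm to the +x side of this point and its top 16 mm above it. The blue saddle's top is 34 mm below this point.
- lever_top (a point): Middle of the top edge of the red lever paddle (34 mm along y). Let go, the paddle leans outward: its outer face at the slider_grip height is 33 mm to the -x side of that point, its top 37 mm; squeezed upright, 19 mm. Lever and bar together are 52 mm thick let go and 38 mm squeezed at that height: fingers centred on slider_grip must open to 80 mm to let the lever spring fully out.
- plate_top (a point): Middle of the top edge of the slider's +y end plate. Two upright blue plates (94 mm across x, 50 mm high, 4 mm thick, tops 4 mm above slider_grip) close the slider at its y ends, 25 mm (inner faces) either side of slider_grip. With the lever let go, fingers between them can push the slider by a plate, either way.
- lever (a joint): Angle of the sprung lever, rad: 0 let go with the pawl fully home in a notch or slot (also the value in the parking slot), about 0.22 when the pawl rests on a land between notches, 0.42 squeezed to the stop (pawl 3 mm clear of the strip). Full squeeze takes about 8 N at the grip point; the spring always pushes it back towards 0.
- pawl: Steel pawl at the lever's lower end, a tooth 8 x 8 mm (2 mm narrower than a notch). Origin: the tip's face, at the slider's middle along y; it enters the strip towards the rack's +x. Let go, it presses on a land with about 10 N. It and its lever are damaged by more than 30 N between pawl and strip.
- mug: Green enamel mug, 80 mm wide, 85 mm tall, handle at its +y; origin under its centre.
- hare: White ceramic sitting hare, 52 mm base, 123 mm tall; origin under its centre.
- jar: Ribbed amber glass jar with cork lid, 76 mm wide, 104 mm tall; origin under its centre.
- opener: Flat steel bottle opener, 125 mm long along its x, 40 mm wide, 6 mm thick; origin on its underside.

How it is judged (in metres and radians):
On the way, in this order (a step that is already met when the one before it is completed fails the run):
1. the lever is squeezed so that the pawl is clear of the strip (value of joint lever above 0.32 rad), for 0.1 s.
2. the slider comes within 20 mm of the orange peg along the rail (y of pawl in the frame of orange_peg between -0.02 and 0.02 m), for 0.1 s.
At the end, for the whole second after the job is handed in: The pawl is within 9 mm of the orange peg along the rail with the lever let go to less than 0.06 rad (pawl fully home in that peg's notch) and the slider at rest; nothing touched (y of pawl in the frame of orange_peg between -0.009 and 0.009 m and value of joint lever below 0.06 rad and velocity of joint slider between -0.005 and 0.005 m/s).
It fails at once if the pawl is forced against the strip with more than 30 N (contact force between pawl and anything else above 30 N).
It fails at once if a green enamel mug is moved by more than 15 mm (distance of mug from where it was at the start of the episode above 0.015 m).
It fails at once if a ceramic hare figure is moved by more than 15 mm (distance of hare from where it was at the start of the episode above 0.015 m).
It fails at once if a ribbed amber glass jar is moved by more than 15 mm (distance of jar from where it was at the start of the episode above 0.015 m).
It fails at once if a steel bottle opener is moved by more than 15 mm (distance of opener from where it was at the start of the episode above 0.015 m).
It also fails if it takes over 32 s, if anything falls off the work surface, if the arm or the gripper's body presses on something with over 40 N, if the wrist force passes 120 N, or if a joint passes its speed limit or range.

## Robot

A 6-joint arm with a two-finger parallel gripper is mounted at the origin on the work surface. World frame = base frame: x ahead of the robot, y to its left, z up, the work surface at z = 0. Lengths are in m, angles in degrees, forces in N, time in s.
With the tool pointing down it reaches from about 0.4 to 0.825 m from the base axis. Payload 7 kg.
Tool frame: the origin (TCP) lies between the finger pads, 19 mm behind the fingertips; this is the grasp point; z points along the fingers, y is the line along which they close (so a half turn about z gives the same grasp; the last joint's range is limited). The gripper opens to 88 mm and grips with 3 to 60 N. Pads are 19 mm wide; open, the fingers measure 130 mm over their backs; the gripper's body (78 mm by 193 mm) begins 47 mm behind the grasp point.
Start: joints at [-46.576, 20.546, 0.682, 0, -70.136, -16.507], TCP at [0.306, -0.602, 0.245] pointing down, gripper open.
Joint ranges: [-176.03, 176.03], [-82.01, 121.73], [-58.28, 71.71], [-173.87, 95.51], [-174.79, -0.11], [-173.66, 173.66]. Speed limits (degrees/s): [136.94, 136.94, 172.46, 180, 180, 180].

## Interface

Orientations are given as [roll, pitch, yaw] about the fixed x, y, z axes, in that order (R = Rz(yaw) Ry(pitch) Rx(roll)).
In Python, from plant import r gives the robot as it stands.
- The arm moves only by the tool send_rows, never from a script. Its argument "steps" is a list of rows, each an object with "dp": the shift along the tool's x, y, z in mm, a list of three; "roll": the turn about the tool's z in rad; "jaw": the opening in per cent of the stroke, from 0 (shut) to 100 (fully open). In form: [{"dp": [tx, ty, tz], "roll": roll, "jaw": jaw}, ...]. A call has 1 to 5 rows; each row is the pose to reach, as a shift and turn from the pose commanded when the call began, along the tool's axes at that moment; what a row does not reach only later rows make up. A row lasts 1/8 s, in which the tool goes at most 62.5 mm and 10.7 degrees, less where a joint would pass 70% of its speed; a pose out of reach is approached as far as the arm can. A call with a gripper value outside its range is refused whole. The fingers move at their own pace and stop on an object; "newtons" is the grip in N (left out, the last holds). Time passes only in rows, so rows that repeat a pose let the fingers close. It gives the time, the measured TCP pose, the force, the opening and the grip force at its end, in the units of the state.
- r.get_state(): the state, without advancing time (a new reading comes with each control period).
- r.capture(name): name is "side" or "top"; returns a dict with "image" (480x640x3 uint8, blue, green, red), "K" (3x3 intrinsics, pixels), "rvec" (rotation vector, rad) and "tvec" (3), from world to camera coordinates, as OpenCV has them. Camera axes: x right, y down, z forward; pixel columns grow to the right and rows downward; lengths in m; the calibration is good to about 2 mm. A picture is of the moment at which its call begins. There is no depth.
- r.close_job(): hands the job in; it is judged then, once.
The state is a dict: "time_s": time; "joints": joint angles; "qd": joint speeds; "joint_torque": joint torques, N m; "tcp_pos": TCP position; "eef_rot": TCP orientation; "contact_force": force on the tool from outside, world axes, zero at the start; "moment": the same for the moment, N m; "gripper_width": finger opening in m; "gripper_force": force on a finger pad.
Only numpy, scipy, OpenCV 4.12 (cv2) and the standard library are available. Lean on these libraries where they do the work, as an engineer would, in place of code of your own. Each camera call takes 0.05 s, during which the arm holds its last target. There are 200 camera calls.

## Working session

There is one attempt and no reset: what is moved stays moved. The work goes in short steps, Python scripts to look and compute and a tool call to move; the robot and the scene stay as the last step left them, time stands still between calls to the robot, and variables do not carry over. Pictures are saved under pics/ and viewed, at most 10 in all, crops included, and the job is handed in when it is done.

Besides the shell and the picture viewer there is one more tool, called after "Call:" as name(argument=value, ...), one argument or row to a line, values as JSON. send_rows: Moves the arm, as the interface text tells. Its arguments: {"type":"object","properties":{"steps":{"type":"array","items":{"type":"object","properties":{"dp":{"type":"array","items":{"type":"number"}},"roll":{"type":"number"},"jaw":{"type":"number"}}}},"newtons":{"type":"number"}},"required":["steps"]}

```bash
mkdir -p pics
python3 - <<'E'
from plant import r
import cv2,numpy as np
for n in("side","top"):
    c=r.capture(n);cv2.imwrite(f"pics/{n}0.png",c["image"]);np.savez(f"{n}.npz",**c)
    R=cv2.Rodrigues(np.array(c["rvec"]))[0];print(n,(-R.T@np.array(c["tvec"]).ravel()).round(3),R[2].round(2))
s=r.get_state();print(s)
E
```

```text
side [0.327 0.601 0.88 ] [ 0.26 -0.57 -0.78]
top [0.463 0.041 0.951] [ 0.12  0.01 -0.99]
{'time_s': 0.1, 'joints': array([-4.65743508e+01,  2.05880423e+01,  6.37361629e-01, -1.77899006e-02,
       -7.01369179e+01, -1.65064898e+01]), 'qd': array([-0.02960188, -0.01421411,  0.15086726,  0.13511773, -0.005966  ,
       -0.0341304 ]), 'joint_torque': array([-1.57910941e-03, -5.84163451e+01,  2.93751562e+01,  7.01555997e+00,
        1.01693204e-02, -5.47569960e-05]), 'tcp_pos': array([ 0.30536831, -0.60149313,  0.24449555]), 'eef_rot': array([ 1.79911260e+02, -8.85597022e-03, -1.53086891e+02]), 'contact_force': array([ 0.93972152,  0.32291526, -0.21066549]), 'moment': array([ 0.01934556,  0.01900786, -0.03577799]), 'gripper_force': 0.0, 'gripper_width': 0.08762282431039763}
```

View pics/top0.png

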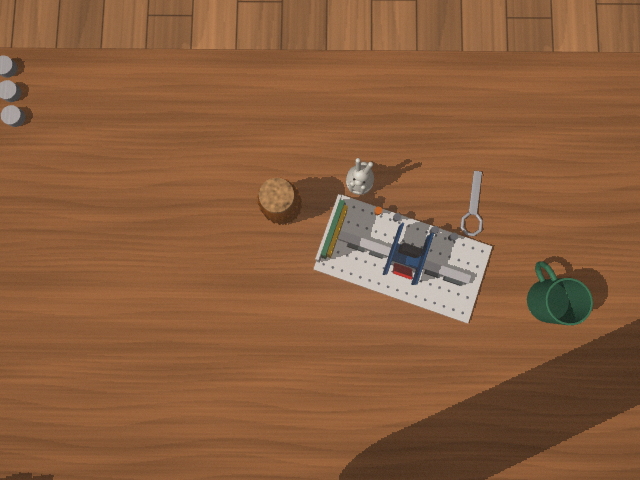

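View pics/side0.png

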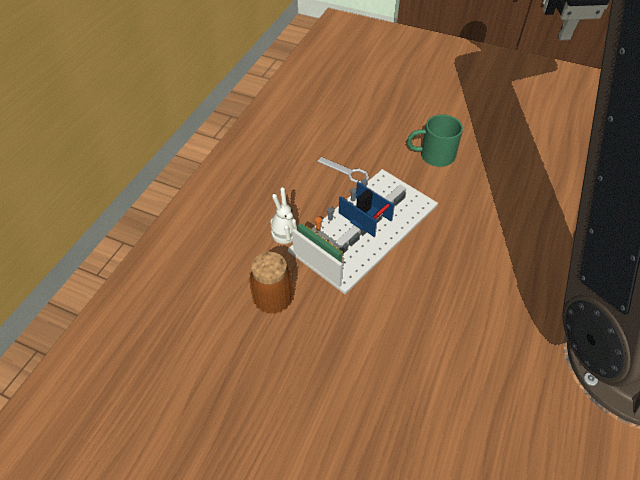

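The top view (world +x up, +y left) shows the rack with corners near (339,195), (492,245), (469,322) and (315,269), and the notebooks at its left end. The orange peg is at about (379,210) and the slider at about (408,255). The hare at (360,178) stands close to the peg.

```bash
cat > h.py <<'E'
import cv2,numpy as np
def load(n): return dict(np.load(f"{n}.npz"))
def ray(c,p,z):
    R=cv2.Rodrigues(np.array(c["rvec"]))[0];t=np.array(c["tvec"]).ravel()
    o=-R.T@t; d=R.T@np.linalg.inv(c["K"])@np.array([p[0],p[1],1.])
    return o+d*(z-o[2])/d[2]
def mask(im,lo,hi): return cv2.inRange(cv2.cvtColor(im,cv2.COLOR_BGR2HSV),lo,hi)
E
python3 - <<'E'
from h import *
c=load("top");im=c["image"]
m=mask(im,(0,0,110),(180,60,255));m[:150]=0;m[:, :300]=0;m[:,510:]=0
m[:200,:375][:193]=0
m=cv2.morphologyEx(m,cv2.MORPH_CLOSE,np.ones((15,15)))
k=max(cv2.findContours(m,0,2)[0],key=cv2.contourArea)
print(cv2.minAreaRect(k))
C=np.array([[339,195],[492,245],[469,322],[315,269]])
ms=(cv2.approxPolyDP(k,8,True).reshape(-1,2));print(ms.tolist())
P=np.array([ray(c,p,.008) for p in C])
print(P.round(4).tolist(),[np.linalg.norm(P[i]-P[i-1]).round(4) for i in range(4)])
cen=P.mean(0);ey=(P[0]-P[1]+P[3]-P[2])[:2];ey/=np.linalg.norm(ey);ex=np.array([ey[1],-ey[0]])
print("cen",cen,"yaw",np.degrees(np.arctan2(ex[1],ex[0])))
def rk(p): d=p[:2]-cen[:2];return np.round([d@ex*1000,d@ey*1000],1)
def blobs(c,lo,hi,amin=5):
    n,l,s,ce=cv2.connectedComponentsWithStats(mask(c["image"],lo,hi))
    return [(s[i],ce[i]) for i in range(1,n) if s[i][4]>amin]
for n in("top","side"):
    c=load(n)
    for nm,lo,hi,z in(("orange",(5,170,150),(14,255,255),.036),("red",(0,190,120),(3,255,255),.09),("red2",(175,150,100),(180,255,255),.09),("blue",(105,130,40),(125,255,255),.08)):
        for s,ce in blobs(c,lo,hi):
            if 300<ce[0]<510 and 150<ce[1]<330: print(n,nm,s.tolist(),ce.round(1),rk(ray(c,ce,z)))
c=load("top")
for nm,p,z in(("harehead",(360,180),.08),("hareear",(358,162),.123),("hareear2",(369,163),.123),("openerTip",(477,172),0),("opener end",(471,236),0)):print(nm,rk(ray(c,p,z)))
u=cv2.resize(im[180:335,305:505],None,fx=4,fy=4,interpolation=2)[:600,:800];cv2.imwrite("pics/crop.png",u)
E
```

```text
((413.62249755859375, 226.29287719726562), (165.22242736816406, 147.00595092773438), 19.29004669189453)
[[481, 172], [459, 230], [338, 194], [314, 269], [467, 322], [491, 248], [477, 214]]
[[0.6503, 0.0285, 0.008], [0.5581, -0.2565, 0.008], [0.4165, -0.2105, 0.008], [0.5106, 0.072, 0.008]] [np.float64(0.1463), np.float64(0.2995), np.float64(0.1489), np.float64(0.2978)]
cen [ 0.53387944 -0.09162799  0.008     ] yaw -18.17845170654862
top orange [375, 207, 7, 7, 42] [378.  209.9] [64.2 73.1]
top blue [398, 226, 4, 10, 10] [399.8 230.5] [33.8 27.7]
top blue [426, 233, 7, 19, 22] [429.4 241.5] [ 32.  -26.2]
top blue [423, 254, 3, 8, 8] [424.1 257.5] [  2.7 -25.9]
side orange [315, 217, 7, 12, 54] [317.8 221.6] [61.8 77.3]
side red [373, 204, 16, 15, 52] [380.4 211.2] [-39.7  12.8]
side blue [356, 182, 14, 13, 71] [361.1 188.5] [ 30.2 -16.1]
side blue [339, 191, 51, 46, 635] [361.9 212.7] [-11.1  31.7]
side blue [356, 194, 3, 4, 9] [356.9 195.7] [24.1  4.3]
side blue [384, 203, 10, 18, 59] [389.5 212.1] [-49.2  -4.5]
harehead [ 96.2 120.6]
hareear [114.1 132.5]
hareear2 [118.3 114.6]
openerTip [201.  -84.3]
opener end [  79.7 -109.1]
```

View pics/crop.png

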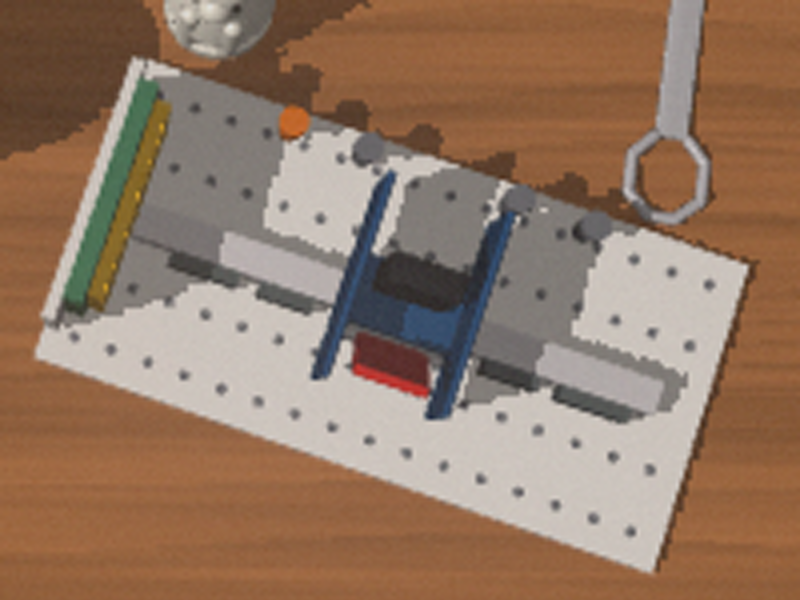

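The orange peg is at rack y ≈ +72 mm and the slider at ≈ 0. The rack centre is at (0.534, -0.092) with yaw -18.2°. I'll move to above the slider.

Call:
send_rows(
  steps=[
    {"dp": [-42.5, 35, 0], "roll": -0.156, "jaw": 100},
    {"dp": [-85, 70, 0], "roll": -0.312, "jaw": 100},
    {"dp": [-127.5, 105, 0], "roll": -0.468, "jaw": 100},
    {"dp": [-170, 139.5, 0], "roll": -0.624, "jaw": 100},
    {"dp": [-212.5, 174.5, 0], "roll": -0.78, "jaw": 100},
  ],
  newtons=25,
)

```text
time_s: 0.72
tcp_pos: [0.4163, -0.3483, 0.2451]
eef_rot: [180.0, 0.0, -108.1]
contact_force: [1.0, -0.2, 0.1]
gripper_width: 0.0878
gripper_force: 0.0
```

```bash
cat >> h.py <<'E'
from scipy.spatial.transform import Rotation as Ro
cen=np.array([.5339,-.0916]);ex=np.array([.950,-.312]);ey=np.array([.312,.950])
def rel(s,rx,ry,z):
    w=np.r_[cen+rx/1e3*ex+ry/1e3*ey,z]-s["tcp_pos"]
    R=Ro.from_euler("xyz",s["eef_rot"],degrees=True).as_matrix()
    d=s["tcp_pos"][:2]-cen
    print("rack pos",(d@ex*1e3).round(1),(d@ey*1e3).round(1),s["tcp_pos"][2].round(4),"rot",s["eef_rot"].round(2),"dp",(R.T@w*1e3).round(1),"tooly",R[:,1].round(3),"dev from rack x",np.degrees(np.arctan2(R[1,1],R[0,1])).round(2))
    print("F",s["contact_force"].round(1),"w",s["gripper_width"],"gf",s["gripper_force"],"t",s["time_s"],"Frack",(s["contact_force"][:2]@ex).round(1),(s["contact_force"][:2]@ey).round(1))
E
python3 -c "
from h import *;from plant import r;rel(r.get_state(),-3,0.8,.245)"
```

```text
rack pos -31.6 -280.6 0.2451 rot [ 1.7998e+02  1.0000e-02 -1.0811e+02] dp [-2.814e+02 -2.900e+01  2.000e-01] tooly [-0.95   0.311  0.   ] dev from rack x 161.89
F [ 1.  -0.2  0.1] w 0.08784533043832006 gf 0.0 t 0.725 Frack 1.0 0.1
```

Call:
send_rows(
  steps=[
    {"dp": [-56, -6, 0], "roll": 0, "jaw": 100},
    {"dp": [-112, -12, 0], "roll": 0, "jaw": 100},
    {"dp": [-168, -18, 0], "roll": 0, "jaw": 100},
    {"dp": [-224, -24, 0], "roll": 0, "jaw": 100},
    {"dp": [-281, -29, 40], "roll": 0, "jaw": 100},
  ],
)

```text
time_s: 1.35
tcp_pos: [0.5322, -0.096, 0.2116]
eef_rot: [-179.7, 0.1, -108.3]
contact_force: [1.1, -0.2, 0.2]
gripper_width: 0.0877
gripper_force: 0.0
```

Run:
```python
from h import *;from plant import r
c=r.capture("side");np.savez("side1.npz",**c);im=c["image"]
d=r.capture("top");
a=cv2.resize(im[130:300,270:450],None,fx=3,fy=3);b=cv2.resize(d["image"][150:320,330:510],None,fx=3,fy=3)
cv2.imwrite("pics/s1.png",cv2.resize(np.hstack([a,b]),(800,378)))
rel(r.get_state(),-3,0.8,.076)
```

```text
rack pos -3.5 -4.1 0.2058 rot [ 1.7971e+02 -6.0000e-02 -1.0821e+02] dp [ -5.   -1.2 129.8] tooly [-0.95   0.313  0.005] dev from rack x 161.79
F [-0.1 -0.6 -0.4] w 0.08768422087222141 gf 0.0 t 1.45 Frack 0.1 -0.6
```

View pics/s1.png

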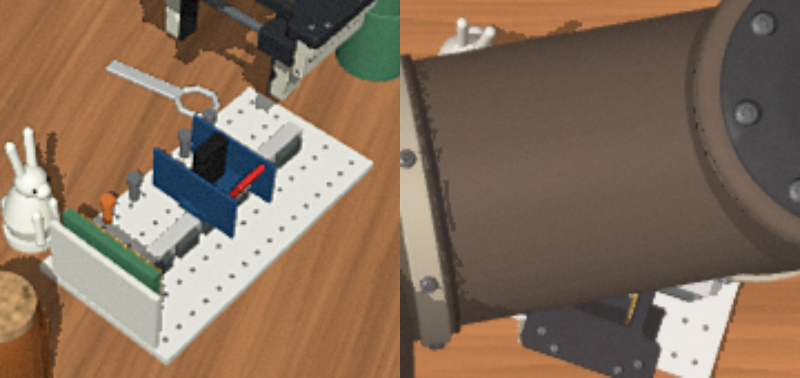

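The side view shows the gripper arriving over the slider with nothing disturbed. Next I'll descend.

Call:
send_rows(
  steps=[
    {"dp": [0, 3, 30], "roll": 0, "jaw": 100},
    {"dp": [0, 3, 60], "roll": 0, "jaw": 100},
    {"dp": [0, 3, 85], "roll": 0, "jaw": 100},
    {"dp": [0, 3, 90], "roll": 0, "jaw": 100},
    {"dp": [0, 3, 90], "roll": 0, "jaw": 100},
  ],
)

```text
time_s: 2.08
tcp_pos: [0.5271, -0.0974, 0.1199]
eef_rot: [180.0, -0.0, -108.4]
contact_force: [0.3, -0.2, 0.8]
gripper_width: 0.0878
gripper_force: 0.0
```

Run:
```python
from h import *;from plant import r
c=r.capture("side");im=c["image"]
cv2.imwrite("pics/s2.png",cv2.resize(im[130:290,280:460],None,fx=4,fy=3.7))
rel(r.get_state(),-3,0.8,.076)
```

```text
rack pos -4.3 -7.4 0.1204 rot [-1.7994e+02  1.0000e-02 -1.0839e+02] dp [-8.2 -1.2 44.4] tooly [-0.949  0.316 -0.001] dev from rack x 161.61
F [1.2 0.8 0.8] w 0.08801529958208582 gf 0.0 t 2.125 Frack 0.8 1.2
```

View pics/s2.png

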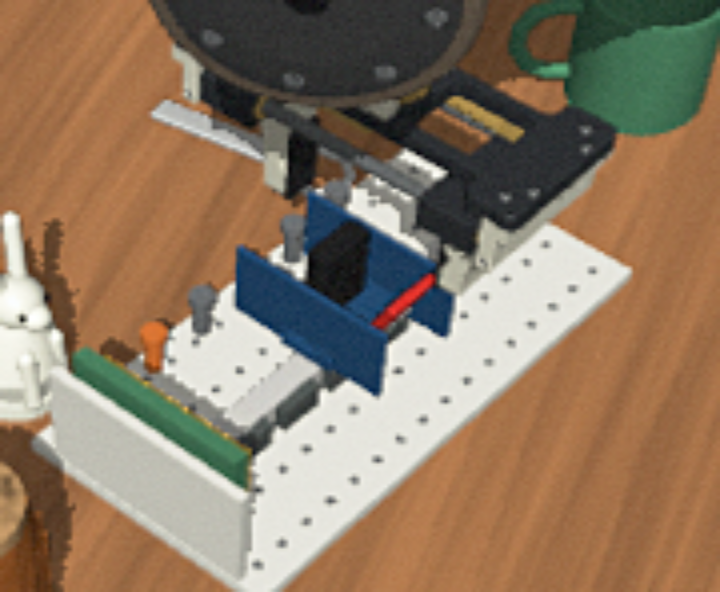

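The fingers sit above the slider, but toward the -y plate. I'll check the slider's y from this view: near plate's top corners at about (339,197.5) and (377,222), far plate's at (357,182.5).

Run:
```python
from h import *;from plant import r
c=load("side1")
for p in((339.3,197.6),(376.8,221.9),(357,182.7),(393,203)):
    d=ray(c,p,.08)[:2]-cen;print((d@ex*1e3).round(1),(d@ey*1e3).round(1))
c=load("top")
for p in((397+0,223.5),(384,274),(432.5,233),(415,284)):
    d=ray(c,p,.08)[:2]-cen;print("top",(d@ex*1e3).round(1),(d@ey*1e3).round(1))
# peg heads side
for p in((282+155/4-0,130+325/3.7),):
    d=ray(load("side1"),p,.038)[:2]-cen;print("peg",(d@ex*1e3).round(1),(d@ey*1e3).round(1))
```

```text
46.5 31.0
-46.3 30.8
46.2 -22.9
-40.2 -27.4
top 43.8 36.0
top -46.1 30.4
top 47.7 -26.9
top -45.4 -24.8
peg 62.7 67.3
```

Call:
send_rows(
  steps=[
    {"dp": [-9.5, 1, 0], "roll": 0, "jaw": 100},
    {"dp": [-9.5, 1, 10], "roll": 0, "jaw": 100},
    {"dp": [-9.5, 1, 20], "roll": 0, "jaw": 100},
    {"dp": [-9.5, 1, 20], "roll": 0, "jaw": 100},
  ],
)

```text
time_s: 2.62
tcp_pos: [0.5282, -0.0879, 0.0983]
eef_rot: [179.9, -0.1, -108.4]
contact_force: [0.4, -0.1, 0.7]
gripper_width: 0.0876
gripper_force: 0.0
```

Run:
```python
from h import *;from plant import r
rel(r.get_state(),-5,2,.077)
```

```text
rack pos -6.6 1.7 0.0983 rot [ 1.7988e+02 -6.0000e-02 -1.0840e+02] dp [-0.3 -1.7 21.3] tooly [-0.949  0.316  0.002] dev from rack x 161.6
F [ 0.4 -0.1  0.7] w 0.08757799938555795 gf 0.0 t 2.625 Frack 0.4 0.0
```

Call:
send_rows(
  steps=[
    {"dp": [0, -1.5, 7], "roll": 0, "jaw": 100},
    {"dp": [0, -1.5, 14], "roll": 0, "jaw": 100},
    {"dp": [0, -1.5, 21], "roll": 0, "jaw": 100},
    {"dp": [0, -1.5, 21], "roll": 0, "jaw": 100},
  ],
)

```text
time_s: 3.12
tcp_pos: [0.53, -0.0884, 0.0778]
eef_rot: [179.9, -0.0, -108.4]
contact_force: [0.2, -0.6, -0.1]
gripper_width: 0.0875
gripper_force: 0.0
```

Run:
```python
from h import *;from plant import r
c=r.capture("side");im=c["image"]
cv2.imwrite("pics/s3.png",cv2.resize(im[130:290,280:460],None,fx=4,fy=3.7))
rel(r.get_state(),-3,2,.077)
```

```text
rack pos -4.5 1.9 0.0782 rot [ 1.7996e+02 -2.0000e-02 -1.0839e+02] dp [-0.1 -1.5  1.2] tooly [-0.949  0.316  0.001] dev from rack x 161.61
F [ 0.2 -0.1  0.8] w 0.08748363607725543 gf 0.0 t 3.175 Frack 0.3 -0.0
```

View pics/s3.png

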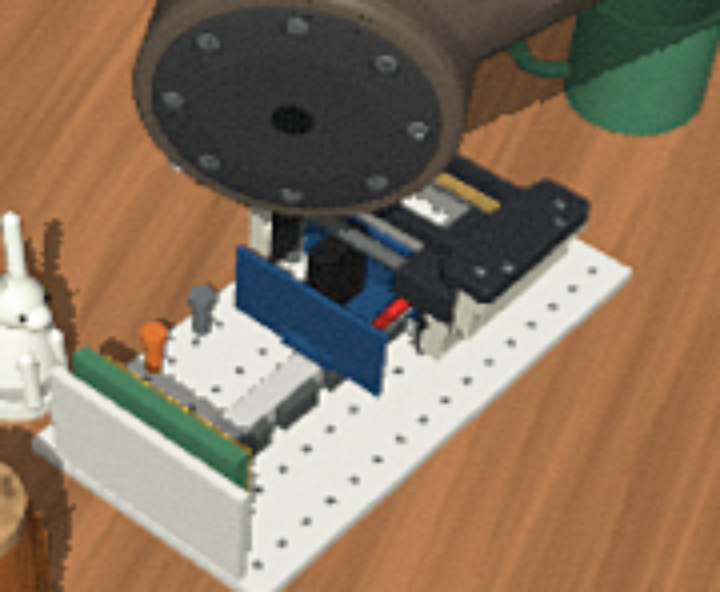

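The fingers straddle the lever (red, ~(390,312)) and bar (black, ~(338,270)). I'll centre on the grip point and squeeze.

Call:
send_rows(
  steps=[
    {"dp": [0, -1.5, 1], "roll": 0, "jaw": 60},
    {"dp": [0, -1.5, 1], "roll": 0, "jaw": 45},
    {"dp": [0, -1.5, 1], "roll": 0, "jaw": 38},
    {"dp": [0, -1.5, 1], "roll": 0, "jaw": 38},
    {"dp": [0, -1.5, 1], "roll": 0, "jaw": 38},
  ],
  newtons=20,
)

```text
time_s: 3.8
tcp_pos: [0.5303, -0.0888, 0.0775]
eef_rot: [179.9, -0.0, -108.4]
contact_force: [-5.3, 1.3, 4.3]
gripper_width: 0.0428
gripper_force: 2.8
```

Run:
```python
from h import *;from plant import r
rel(r.get_state(),-3,2,.077)
```

```text
rack pos -4.3 1.5 0.0775 rot [ 1.7986e+02 -5.0000e-02 -1.0842e+02] dp [-0.5 -1.3  0.5] tooly [-0.949  0.316  0.002] dev from rack x 161.58
F [-5.3  1.3  4.3] w 0.04278776354563563 gf 2.8439875482581556 t 3.8 Frack -5.4 -0.4
```

Call:
send_rows(
  steps=[
    {"dp": [0, -1, 0], "roll": 0, "jaw": 30},
    {"dp": [0, -1, 0], "roll": 0, "jaw": 30},
    {"dp": [0, -1, 0], "roll": 0, "jaw": 30},
    {"dp": [0, -1, 0], "roll": 0, "jaw": 30},
  ],
)

```text
time_s: 4.3
tcp_pos: [0.5318, -0.0891, 0.0776]
eef_rot: [179.9, -0.0, -108.4]
contact_force: [-4.2, 1.5, 4.5]
gripper_width: 0.0372
gripper_force: 20.1
```

Run:
```python
from h import *;from plant import r
rel(r.get_state(),-3,2,.077)
```

```text
rack pos -2.8 1.8 0.0776 rot [ 1.7990e+02 -3.0000e-02 -1.0841e+02] dp [-0.2  0.2  0.6] tooly [-0.949  0.316  0.002] dev from rack x 161.59
F [-4.2  1.5  4.5] w 0.03715540950192362 gf 20.081174969673157 t 4.3 Frack -4.4 0.1
```

Squeezed to the stop (37 mm, 20 N). Now I'll slide along +y, keeping the lever held.

Call:
send_rows(
  steps=[
    {"dp": [-5, 0, 0], "roll": 0, "jaw": 30},
    {"dp": [-12, 0, 0], "roll": 0, "jaw": 30},
    {"dp": [-20, 0, 0], "roll": 0, "jaw": 30},
    {"dp": [-27, 0, 0], "roll": 0, "jaw": 30},
    {"dp": [-32, 0, 0], "roll": 0, "jaw": 30},
  ],
)

```text
time_s: 4.92
tcp_pos: [0.5421, -0.0586, 0.0776]
eef_rot: [179.9, -0.0, -108.4]
contact_force: [-3.5, 0.0, 5.4]
gripper_width: 0.0373
gripper_force: 20.1
```

Run:
```python
from h import *;from plant import r
rel(r.get_state(),-3,62,.077)
```

```text
rack pos -2.5 33.9 0.0776 rot [ 1.7991e+02 -5.0000e-02 -1.0840e+02] dp [-28.    0.6   0.6] tooly [-0.949  0.316  0.002] dev from rack x 161.6
F [-3.5  0.   5.4] w 0.0373271565890326 gf 20.088914930820465 t 4.925 Frack -3.3 -1.1
```

Call:
send_rows(
  steps=[
    {"dp": [-5, 0, 0], "roll": 0, "jaw": 30},
    {"dp": [-12, 0, 0], "roll": 0, "jaw": 30},
    {"dp": [-19, 0, 0], "roll": 0, "jaw": 30},
    {"dp": [-25, 0, 0], "roll": 0, "jaw": 30},
    {"dp": [-28, 0, 0], "roll": 0, "jaw": 30},
  ],
)

```text
time_s: 5.55
tcp_pos: [0.5511, -0.0319, 0.0776]
eef_rot: [179.9, -0.0, -108.4]
contact_force: [-3.9, -0.2, 6.4]
gripper_width: 0.0372
gripper_force: 20.1
```

Run:
```python
from h import *;from plant import r
c=r.capture("side");im=c["image"]
cv2.imwrite("pics/s4.png",cv2.resize(im[130:290,280:460],None,fx=4,fy=3.7))
rel(r.get_state(),-3,72,.077)
```

```text
rack pos -2.2 62.3 0.0777 rot [ 1.7993e+02 -3.0000e-02 -1.0840e+02] dp [-9.7  0.8  0.7] tooly [-0.949  0.316  0.001] dev from rack x 161.6
F [-4.5  2.9  5.8] w 0.03744873027397297 gf 20.095800161361694 t 5.6 Frack -5.2 1.3
```

View pics/s4.png

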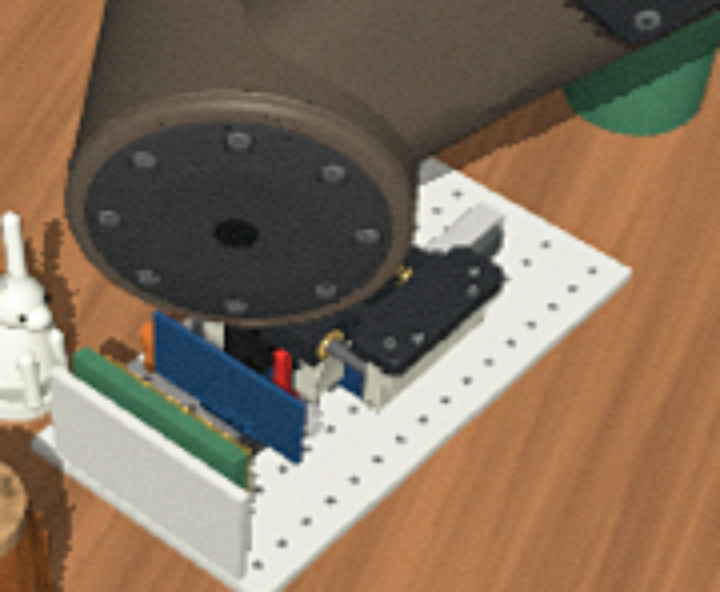

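The slider, still squeezed, is next to the orange peg, with its near plate's top corners at about (318,214) and (356,238.5). I'll ease the grip to feel for land or notch.

Call:
send_rows(
  steps=[
    {"dp": [0, 0, 0], "roll": 0, "jaw": 46},
    {"dp": [0, 0, 0], "roll": 0, "jaw": 50},
    {"dp": [0, 0, 0], "roll": 0, "jaw": 52},
    {"dp": [0, 0, 0], "roll": 0, "jaw": 54},
    {"dp": [0, 0, 0], "roll": 0, "jaw": 54},
  ],
  newtons=20,
)

```text
time_s: 6.22
tcp_pos: [0.5507, -0.0318, 0.0771]
eef_rot: [179.9, -0.0, -108.4]
contact_force: [-4.9, 2.9, -0.1]
gripper_width: 0.0473
gripper_force: 2.5
```

Run:
```python
from h import *;from plant import r
rel(r.get_state(),-3,72,.077)
c=load("side1")
for p in((318.3,214.3),(356.3,238.6)):
    d=ray(c,p,.08)[:2]-cen;print((d@ex*1e3).round(1),(d@ey*1e3).round(1))
```

```text
rack pos -2.7 62.0 0.0771 rot [ 1.7989e+02 -2.0000e-02 -1.0842e+02] dp [-10.    0.4   0.1] tooly [-0.949  0.316  0.002] dev from rack x 161.58
F [-4.9  2.9 -0.1] w 0.04734359755592676 gf 2.4654206237755716 t 6.225 Frack -5.6 1.2
48.4 90.1
-43.0 87.1
```

Call:
send_rows(
  steps=[
    {"dp": [0, 2, 0], "roll": 0, "jaw": 40},
    {"dp": [0, 3, 0], "roll": 0, "jaw": 40},
    {"dp": [0, 3, 0], "roll": 0, "jaw": 40},
    {"dp": [0, 3, 0], "roll": 0, "jaw": 40},
  ],
  newtons=4,
)

```text
time_s: 6.72
tcp_pos: [0.5489, -0.0312, 0.0773]
eef_rot: [180.0, -0.0, -108.4]
contact_force: [-1.2, 0.9, -3.9]
gripper_width: 0.0418
gripper_force: 4.0
```

Run:
```python
from h import *;from plant import r
rel(r.get_state(),-3,72,.077)
```

```text
rack pos -4.6 62.1 0.0773 rot [ 179.99   -0.   -108.4 ] dp [-9.9 -1.6  0.3] tooly [-0.949  0.316  0.   ] dev from rack x 161.6
F [-1.2  0.9 -3.9] w 0.041827773222540936 gf 4.002230484620668 t 6.725 Frack -1.4 0.5
```

Call:
send_rows(
  steps=[
    {"dp": [0, 0, 0], "roll": 0, "jaw": 55},
    {"dp": [0, 0, 0], "roll": 0, "jaw": 65},
    {"dp": [0, 0, 0], "roll": 0, "jaw": 80},
    {"dp": [0, 0, 0], "roll": 0, "jaw": 97},
    {"dp": [0, 0, 0], "roll": 0, "jaw": 97},
  ],
  newtons=20,
)

```text
time_s: 7.35
tcp_pos: [0.5493, -0.0312, 0.0778]
eef_rot: [-180.0, 0.0, -108.4]
contact_force: [0.4, 0.4, -0.7]
gripper_width: 0.0808
gripper_force: 0.0
```

Run:
```python
from h import *;from plant import r
rel(r.get_state(),-3,72,.077)
```

```text
rack pos -4.3 62.2 0.0778 rot [-1.7996e+02  2.0000e-02 -1.0839e+02] dp [-9.8 -1.2  0.8] tooly [-0.949  0.315 -0.001] dev from rack x 161.61
F [ 0.4  0.4 -0.7] w 0.08077129758574819 gf 0.0 t 7.35 Frack 0.2 0.5
```

Let go completely, with no contact force. I'll push gently by the +y plate.

Call:
send_rows(
  steps=[
    {"dp": [-3, 0, 0], "roll": 0, "jaw": 98},
    {"dp": [-6, 0, 0], "roll": 0, "jaw": 98},
    {"dp": [-9, 0, 0], "roll": 0, "jaw": 98},
    {"dp": [-11, 0, 0], "roll": 0, "jaw": 98},
    {"dp": [-12, 0, 0], "roll": 0, "jaw": 98},
  ],
)

```text
time_s: 7.98
tcp_pos: [0.5527, -0.0196, 0.0775]
eef_rot: [180.0, -0.0, -108.4]
contact_force: [0.7, -0.3, -0.2]
gripper_width: 0.0856
gripper_force: 0.0
```

Call:
send_rows(
  steps=[
    {"dp": [-1, 0, 0], "roll": 0, "jaw": 98},
    {"dp": [-1.5, 0, 0], "roll": 0, "jaw": 98},
    {"dp": [-2, 0, 0], "roll": 0, "jaw": 98},
  ],
)

```text
time_s: 8.35
tcp_pos: [0.5531, -0.0184, 0.0775]
eef_rot: [180.0, -0.0, -108.4]
contact_force: [0.3, -4.8, 1.4]
gripper_width: 0.0859
gripper_force: 2.3
```

Call:
send_rows(
  steps=[
    {"dp": [-0.5, 0, 0], "roll": 0, "jaw": 98},
    {"dp": [-1, 0, 0], "roll": 0, "jaw": 98},
    {"dp": [-1.5, 0, 0], "roll": 0, "jaw": 98},
  ],
)

```text
time_s: 8.72
tcp_pos: [0.5533, -0.0175, 0.0776]
eef_rot: [180.0, -0.1, -108.4]
contact_force: [-0.2, -7.2, 1.5]
gripper_width: 0.0859
gripper_force: 3.4
```

Run:
```python
from h import *;from plant import r
rel(r.get_state(),-3,72,.077)
```

```text
rack pos -4.6 76.4 0.0776 rot [ 1.7997e+02 -8.0000e-02 -1.0844e+02] dp [ 4.4 -1.6  0.6] tooly [-0.949  0.316  0.001] dev from rack x 161.56
F [-0.2 -7.2  1.5] w 0.08590950617767543 gf 3.3749262057244778 t 8.725 Frack 2.0 -6.9
```

Call:
send_rows(
  steps=[
    {"dp": [-0.5, 0, 0], "roll": 0, "jaw": 98},
    {"dp": [-1, 0, 0], "roll": 0, "jaw": 98},
  ],
)

```text
time_s: 8.98
tcp_pos: [0.5536, -0.0166, 0.0776]
eef_rot: [180.0, -0.1, -108.4]
contact_force: [0.1, -6.6, 1.1]
gripper_width: 0.0858
gripper_force: 3.5
```

Call:
send_rows(
  steps=[
    {"dp": [-0.5, 0, 0], "roll": 0, "jaw": 98},
    {"dp": [-0.5, 0, 0], "roll": 0, "jaw": 98},
  ],
)

```text
time_s: 9.22
tcp_pos: [0.5539, -0.016, 0.0776]
eef_rot: [180.0, -0.1, -108.4]
contact_force: [0.4, -6.4, 0.1]
gripper_width: 0.0858
gripper_force: 3.1
```

Run:
```python
from h import *;from plant import r
c=r.capture("side");im=c["image"]
cv2.imwrite("pics/s5.png",cv2.resize(im[130:290,280:460],None,fx=4,fy=3.7))
rel(r.get_state(),-3,72,.077)
```

```text
rack pos -4.6 78.1 0.0776 rot [ 1.7997e+02 -7.0000e-02 -1.0843e+02] dp [ 6.1 -1.7  0.6] tooly [-0.949  0.316  0.001] dev from rack x 161.57
F [-0.2 -6.4  0.3] w 0.08579846910792892 gf 3.087492920458317 t 9.275 Frack 1.8 -6.1
```

View pics/s5.png

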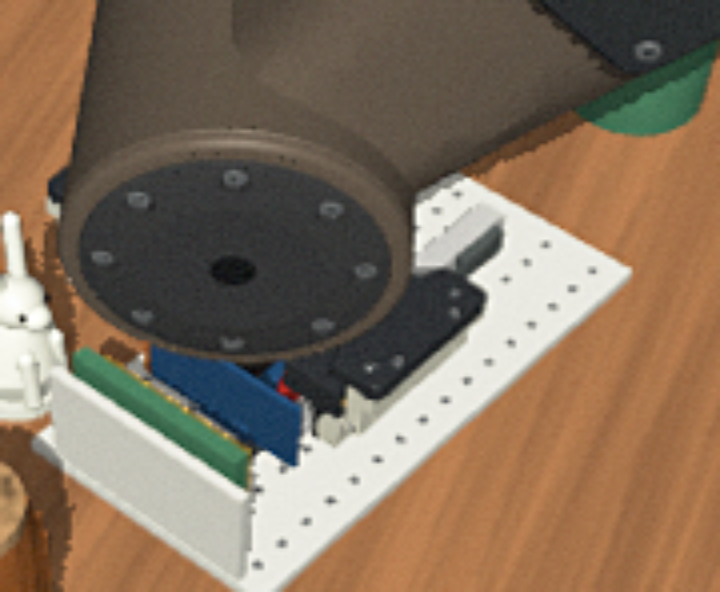

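The slider is sliding steadily on the land at about 6 N. The red lever at (290,388) isn't fully out yet. I'll continue in small steps.

Call:
send_rows(
  steps=[
    {"dp": [-0.5, 0, 0], "roll": 0, "jaw": 98},
    {"dp": [-1, 0, 0], "roll": 0, "jaw": 98},
    {"dp": [-1.5, 0, 0], "roll": 0, "jaw": 98},
    {"dp": [-2, 0, 0], "roll": 0, "jaw": 98},
  ],
)

```text
time_s: 9.78
tcp_pos: [0.5545, -0.0142, 0.0775]
eef_rot: [180.0, -0.1, -108.4]
contact_force: [-0.4, -6.6, 1.3]
gripper_width: 0.0858
gripper_force: 3.1
```

Run:
```python
from h import *;from plant import r
rel(r.get_state(),-3,72,.077)
```

```text
rack pos -4.6 80.0 0.0775 rot [ 1.7997e+02 -7.0000e-02 -1.0844e+02] dp [ 8.  -1.7  0.5] tooly [-0.949  0.316  0.001] dev from rack x 161.56
F [-0.4 -6.6  1.3] w 0.08575989119741027 gf 3.06403124704957 t 9.775 Frack 1.7 -6.4
```

Call:
send_rows(
  steps=[
    {"dp": [-0.5, 0, 0], "roll": 0, "jaw": 98},
    {"dp": [-1, 0, 0], "roll": 0, "jaw": 98},
    {"dp": [-1.5, 0, 0], "roll": 0, "jaw": 98},
    {"dp": [-2, 0, 0], "roll": 0, "jaw": 98},
  ],
)

```text
time_s: 10.28
tcp_pos: [0.5556, -0.0111, 0.0775]
eef_rot: [-180.0, 0.0, -108.4]
contact_force: [0.1, -0.7, -0.5]
gripper_width: 0.0857
gripper_force: 0.5
```

Call:
send_rows(
  steps=[
    {"dp": [-0.5, 0, 0], "roll": 0, "jaw": 98},
    {"dp": [-0.5, 0, 0], "roll": 0, "jaw": 98},
  ],
)

```text
time_s: 10.52
tcp_pos: [0.5558, -0.0105, 0.0775]
eef_rot: [-180.0, 0.0, -108.4]
contact_force: [0.1, 0.8, -0.7]
gripper_width: 0.0853
gripper_force: 0.1
```

Call:
send_rows(
  steps=[
    {"dp": [-0.5, 0, 0], "roll": 0, "jaw": 98},
    {"dp": [-1, 0, 0], "roll": 0, "jaw": 98},
  ],
)

```text
time_s: 10.78
tcp_pos: [0.5558, -0.0101, 0.0775]
eef_rot: [180.0, -0.0, -108.4]
contact_force: [-0.7, -4.2, 0.1]
gripper_width: 0.0859
gripper_force: 2.2
```

Run:
```python
from h import *;from plant import r
rel(r.get_state(),-3,72,.077)
```

```text
rack pos -4.6 84.2 0.0775 rot [ 1.7998e+02 -3.0000e-02 -1.0840e+02] dp [12.3 -1.6  0.5] tooly [-0.949  0.316  0.   ] dev from rack x 161.6
F [-0.7 -4.2  0.1] w 0.08589396980441608 gf 2.178312186151743 t 10.775 Frack 0.7 -4.2
```

Force fell and then built up against a stop, so the pawl appears to have dropped. I'll back off, lift and look.

Call:
send_rows(
  steps=[
    {"dp": [5, 0, 0], "roll": 0, "jaw": 100},
    {"dp": [14, 0, 0], "roll": 0, "jaw": 100},
    {"dp": [16, 0, 0], "roll": 0, "jaw": 100},
    {"dp": [16, 0, -10], "roll": 0, "jaw": 100},
    {"dp": [16, 0, -25], "roll": 0, "jaw": 100},
  ],
)

```text
time_s: 11.4
tcp_pos: [0.551, -0.025, 0.1033]
eef_rot: [180.0, -0.0, -108.4]
contact_force: [0.6, 0.3, 0.5]
gripper_width: 0.0877
gripper_force: 0.0
```

Call:
send_rows(
  steps=[
    {"dp": [0, 0, -40], "roll": 0, "jaw": 100},
    {"dp": [30, 0, -80], "roll": 0, "jaw": 100},
    {"dp": [80, 0, -100], "roll": 0, "jaw": 100},
    {"dp": [130, 0, -100], "roll": 0, "jaw": 100},
    {"dp": [180, 0, -100], "roll": 0, "jaw": 100},
  ],
)

```text
time_s: 12.02
tcp_pos: [0.494, -0.197, 0.2045]
eef_rot: [-179.8, 0.0, -108.3]
contact_force: [0.4, -0.3, -0.5]
gripper_width: 0.0876
gripper_force: 0.0
```

Call:
send_rows(
  steps=[
    {"dp": [50, 0, 0], "roll": 0, "jaw": 100},
    {"dp": [100, 0, 0], "roll": 0, "jaw": 100},
    {"dp": [150, 0, 0], "roll": 0, "jaw": 100},
    {"dp": [150, 0, 0], "roll": 0, "jaw": 100},
  ],
)

```text
time_s: 12.52
tcp_pos: [0.4458, -0.3407, 0.2036]
eef_rot: [-179.9, -0.0, -108.6]
contact_force: [-1.2, 0.0, -0.5]
gripper_width: 0.0876
gripper_force: 0.0
```

Run:
```python
from h import *;from plant import r
c=r.capture("side");d=r.capture("top");np.savez("side2.npz",**c);np.savez("top2.npz",**d)
a=cv2.resize(c["image"][170:290,280:400],(400,400),interpolation=2);b=cv2.resize(d["image"][180:300,325:445],(400,400),interpolation=2)
cv2.imwrite("pics/s6.png",np.hstack([a,b]))
rel(r.get_state(),-3,72,.077)
```

```text
rack pos -5.8 -261.8 0.2034 rot [-1.7995e+02  1.0000e-02 -1.0848e+02] dp [-333.8   -0.9  126.4] tooly [-0.948  0.317 -0.001] dev from rack x 161.52
F [ 0.2 -0.4  0.4] w 0.08772281565005542 gf 0.0 t 12.625 Frack 0.3 -0.3
```

View pics/s6.png

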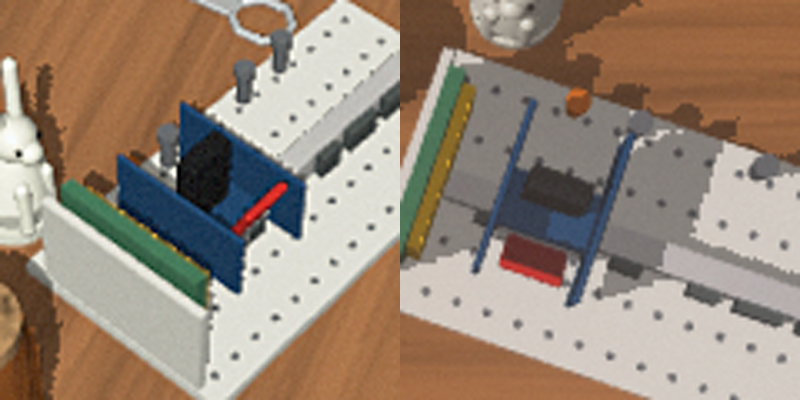

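The slider now sits beside the orange peg with the lever leaning out (red at about (260,208) in the side crop and (532,260) in the top crop). I'll compare the lever's rack-x with its initial let-go value.

Run:
```python
from h import *
for n in("side","side2","top","top2"):
    c=load(n);h=cv2.cvtColor(c["image"],cv2.COLOR_BGR2HSV)
    m=(((h[...,0]<4)|(h[...,0]>172))&(h[...,1]>150)&(h[...,2]>120)).astype(np.uint8)
    k,l,s,ce=cv2.connectedComponentsWithStats(m)
    for i in range(1,k):
        if s[i][4]>15 and 300<ce[i][0]<450 and 180<ce[i][1]<300:
            ys,xs=np.where(l==i)
            P=np.array([ray(c,p,.09)[:2]-cen for p in zip(xs,ys)])*1e3
            X,Y=P@ex,P@ey;print(n,s[i][4],"x",X.mean().round(1),X.min().round(1),X.max().round(1),"y",Y.mean().round(1))
```

```text
side 57 x -39.7 -42.8 -36.7 y 10.5
side2 58 x -39.3 -42.3 -36.2 y 79.8
top 52 x -38.0 -40.3 -35.6 y 1.8
top2 50 x -37.2 -39.5 -35.2 y 70.6
```

The lever has the same outward lean as at the start, within about 0.8 mm (on a land it would differ by about 8 mm). The slider is at y ≈ 70 mm and the peg at ≈ 72 mm, so I'll hand in.

```bash
python3 -c "
from plant import r;print(r.close_job())"
```

```text
the job is handed in; nothing more can be done
None
```

The job is handed in after about 12.6 s: the slider's pawl sits in the notch at the orange peg with the lever sprung fully out, as seen in both cameras, but no verdict came back.

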